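Find the spindle flat and hold the wheel collar on it

TASK

On the small polishing unit, grip the upright spindle in the fingers, turn it until its set-screw flat (the red line on the shaft's end points the same way) faces the red mark on the unit, and let go. Then take the aluminium collar with the set-screw from the blue tray, slide it upright down over the spindle with the screw on the flat, and finish while still holding it in the gripper with its underside level with the yellow band, clear of the shoulder below, so that a colleague can tighten the screw. Leave everything else where it is.

Things in the scene. Friction and masses are not known exactly. Their poses are not given: they have to be found in the camera images.
- unit: the fixed polishing unit: a white box 170 x 150 x 51 mm high, its edges along this frame's x and y, with a round aluminium plate (100 mm across, top 55 mm above the table) and on it a dark steel shoulder, 42 mm across, whose top is 65 mm above the table. The spindle stands upright on the shoulder. Origin on the spindle axis at table height; z up, x from the axis towards the red mark
- spindle (a joint): turn of the spindle about its upright axis, rad, growing anticlockwise seen from above; 0 = the flat faces the red mark (the unit's +x), positive = the flat lies that angle anticlockwise of the mark. It turns with light friction (0.06 N m), stays where it is left, and has stops at -3 and 3
- mark (a point): the middle of the red mark, a line 30 mm long and 8 mm wide lying on the unit's top, pointing at the spindle, 64 mm from the spindle axis along the unit's x
- band (a point): point on the spindle axis at the middle of the yellow band, 3 mm wide, painted round the spindle 22 mm above the shoulder (87 mm above the table, 50 mm below the spindle's top); axes as the unit
- shaft_top (a point): centre of the steel spindle's upper end, 137 mm above the table. The spindle is 20 mm across and 72 mm long, top edge bevelled 2 mm, with one flat along its whole length, 5.5 mm from the axis: it measures 15.5 mm across the flat, 20 mm elsewhere. A red line on its end runs from the middle out to the flat
- collar: loose aluminium collar (about 140 g): a hub 36 mm across, 38 mm high, with a flange at its foot, 52 mm across, 8 mm high, and a bore 23 mm across right through. Origin on the bore's axis at the underside; z up the bore, x towards the screw head. It stands flange down in the tray; grip the hub from above, over the flange, fingers either side of the screw (closing along its y)
- screw (a point): outer end of the collar's set-screw, 32 mm from its axis along its x, 26 mm above its underside. The black head is 11 mm across, 20 to 32 mm from the axis; inside, the 6 mm tip reaches to 7.5 mm from the axis, so it passes down the spindle only on the flat (2 mm to spare)
- tray: fixed blue parts tray, 180 x 270 mm, floor 3 mm thick, rim 10 mm high. Origin under its centre
- spacer: plain black plastic ring with no screw, 40 mm across, 18 mm high, loose in the tray: not to be used. Origin at its underside's centre
- hexkey: dark L-shaped hex key, 90 x 24 mm, 6 mm thick, loose in the tray: leave it. Origin near the middle of its long leg
- sanitizer: clear bottle 68 mm across, 170 mm tall, on the counter's far side: leave it. Origin at its underside
- model: white plaster dental model 50 x 62 x 22 mm: leave it. Origin at its underside
- pencup: clear cup of pens, 72 mm across, 165 mm tall with the pens: leave it. Origin at its underside
- jar: white jar with blue lid, 60 mm across, 65 mm tall: leave it. Origin at its underside
- cup: paper cup 72 mm across, 85 mm tall: leave it. Origin at its underside
Not all that is in view belongs to the job. Of the things that look like the collar, the larger one is meant. What is shaped like the unit but orange is not meant.

How it is judged:
On the way:
1. the fingers hold the spindle with its flat facing the red mark (within 0.2 rad), the collar still away from it (value of joint spindle between -0.2 and 0.2 rad and contact force between the fingers and unit above 2 N and horizontal distance between collar and band above 0.08 m), for 0.2 s.
At the end, for the whole second after the job is handed in: the collar is gripped (over 2 N) and at rest round the spindle: upright within 0.1 rad, axes within 4 mm, underside within 6 mm of the yellow band's middle, screw head within 8 mm of the line from the axis through the red mark, and the flat facing the mark within 0.25 rad (value of joint spindle between -0.25 and 0.25 rad and y of screw in the frame of unit between -0.008 and 0.008 m and x of screw in the frame of unit above 0.02 m and horizontal distance between collar and band below 0.004 m and z of collar in the frame of band between -0.006 and 0.006 m and angle between collar's own z axis and vertical below 0.1 rad and contact force between the fingers and collar above 2 N and linear speed of collar below 0.02 m/s); the arm keeps its last pose, push and grip.
It fails at once if a bystander (spacer, hex key, bottle, dental model, pen cup, jar, paper cup) is pushed more than 30 mm (distance of any of spacer, hexkey, sanitizer, model, pencup, jar, cup from where it was at the start of the episode above 0.03 m).
It also fails if it takes over 51 s, if anything falls off the work surface, if the arm or the gripper's body presses on something with over 40 N, if the wrist force passes 120 N, or if a joint passes its speed limit or range.

ROBOT

A 7-joint arm with a two-finger parallel gripper is mounted at the origin on the work surface. World frame = base frame: x ahead of the robot, y to its left, z up, the work surface at z = 0. Lengths are in m, angles in rad, forces in N, time in s.
With the tool pointing down it reaches from about 0.425 to 0.875 m from the base axis. Payload 9.9 kg.
Tool frame: the origin (TCP) lies midway between the tips of the shut fingers; the grasp point (between the pads) lies 19 mm behind it; y points along the fingers, z is the direction in which the jaws open and shut, and the axes are right-handed (so a half turn about y gives the same grasp; the last joint's range is limited). The gripper opens to 85 mm and grips with 20 to 120 N. Pads are 22 mm wide; open, the fingers measure 114 mm over their backs; the gripper's body (76 mm by 85 mm) begins 54 mm behind the grasp point. The pads swing forward as they close: fully open they stand 13 mm farther back than shut.
Start: joints at [1.193, 0.576, 0.025, 1.437, -0.015, 1.129, -0.057], TCP at [0.195, -0.646, 0.231] pointing down, gripper open.
Joint ranges: [-2.76, 2.76], [-0.34, 2.15], [-1.52, 1.57], [0.19, 2.46], [-1.09, 4.23], [0.17, 1.99], [-2.82, 2.82]. Speed limits (rad/s): [2.22, 2.22, 3.01, 3.01, 3.14, 3.14, 3.14].

INTERFACE

Orientations are given as a unit quaternion [x, y, z, w].
In Python, from rig import arm, optics gives the robot as it stands. The module is installed in compiled form; this text tells all that it offers.
- The arm moves only by the shell command python3 -m jog 'ROWS' [FORCE]. ROWS is JSON, a list of rows, each a list of 7 numbers: the shift along the world's x, y, z in mm, then the turn, a rotation vector about the world's x, y, z in rad, then the finger opening in mm, from 0 to 85.4. In form: [[dx, dy, dz, wx, wy, wz, claw], ...]. A call has 1 to 12 rows; each row is the pose to reach, as a shift and turn from the pose measured when the call began; what a row does not reach only later rows make up. A row lasts 1/8 s, in which the tool goes at most 62.5 mm and 10.7 degrees, less where a joint would pass 70% of its speed; a pose out of reach is approached as far as the arm can. A call with a gripper value outside its range is refused whole. The fingers move at their own pace and stop on an object; FORCE is the grip in N (left out, the last holds). Time passes only in rows, so rows that repeat a pose let the fingers close. It gives the time, the measured TCP pose, the force and the opening at its end, in the units of the state.
- arm.get_state(): the state, without advancing time (a new reading comes with each control period).
- optics.capture(name): name is "scene" or "top" or "wrist"; returns (picture, depth): 480x640x3 uint8, red, green, blue; 480x640 float32, m along the optical axis (not along the pixel's ray), 0 where there is no reading.
- optics.calibration(name): a dict with "fov_y" (degrees; the focal length in pixels is half the picture's height over the tangent of half this angle, whatever the lens; pixels are square), "cx", "cy" (the principal point, pixels), "world_to_cam" (4x4, takes a point from world to camera coordinates). Camera axes: x right, y up, looking along -z (the intrinsics and any distortion apply to the point x, -y, -z); pixel columns grow to the right and rows downward; lengths in m; the calibration is good to about 2 mm. A picture is of the moment at which its call begins: read the wrist's pose just before it. calibration takes no time and is no camera call; for the wrist camera it gives the pose at the moment of the call.
- arm.finish_job(): hands the job in, once; it reports no verdict.
Trained networks look in the newest picture that a camera, given by its name, has taken for a name from the list of things; names that differ only in an ending like _2 or _b are one class to them, and where a whole thing is asked for, a point or a joint stands for the part that bears it (a point fixed in the world has none). Each returns a list of dicts, best first, with "confidence" (0 to 1); they miss things now and then, are a little off and sometimes report something else, mostly with a low value. They report only what shows in the picture. A call takes as long as a camera call. They do not tell look-alikes from the thing itself.
- optics.regions_of(camera, label): "mask" (480x640 bool, what is visible of it) and "box" ([left, top, width, height] in pixels, round what is visible of it).
- optics.spot_point(camera, label): "point" ([column, row] in pixels: a listed point, or the origin of a listed thing).
The state is a dict: "time_s": time; "joint_pos": joint angles; "joint_velocities": joint speeds; "joint_efforts": joint torques, N m; "eef_pos": TCP position; "ee_rot": TCP orientation; "ft_force": force on the tool from outside, world axes, zero at the start; "ft_torque": the same for the moment, N m; "width": opening from 0.0 (shut) to 1.0 (fully open).
Only numpy, scipy, OpenCV 4.12 (cv2) and the standard library are available. Lean on these libraries where they do the work, as an engineer would, in place of code of your own. Each camera call takes 0.05 s, during which the arm holds its last target.

## Working session

There is one attempt and no reset: what is moved stays moved. The work goes in short steps, Python scripts to look and compute and a shell command to move; the robot and the scene stay as the last step left them, time stands still between calls to the robot, and variables do not carry over. Pictures are saved under pics/ and viewed, and the job is handed in when it is done.

```bash
mkdir -p pics; python3 - <<'E'
from rig import arm, optics
import cv2
print(arm.get_state())
for n in ("scene","top","wrist"):
    c=optics.calibration(n); print(n,c)
    p,d=optics.capture(n)
    cv2.imwrite(f"pics/{n}0.png",p[:,:,::-1])
    import numpy as np; np.save(f"{n}0.npy",d)
E
```

```text
{'time_s': 0.0, 'joint_pos': array([ 1.19321985,  0.57655566,  0.02480048,  1.43788034, -0.01500785,
        1.12901473, -0.05647062]), 'joint_velocities': array([-8.70531085e-04,  3.34169730e-04,  4.11672497e-04, -2.24295759e-05,
        2.46913579e-04, -8.61116153e-04, -4.17664988e-04]), 'joint_efforts': array([-1.36940838e-03, -7.65759516e+01,  2.25026920e+00, -2.85964340e+01,
        1.53307820e-02,  1.28864261e-02,  7.19273976e-05]), 'eef_pos': array([ 0.19536276, -0.64564422,  0.23043561]), 'ee_rot': array([-0.10363311,  0.70006925, -0.69890454,  0.10341985]), 'ft_force': array([-0.13088424,  0.45190185, -0.33820804]), 'ft_torque': array([ 0.02318677,  0.05454497, -0.02155407]), 'width': 0.9985638539883612}
scene {'fov_y': 47.32150115684501, 'cx': 316.83044119047617, 'cy': 240.2838783231407, 'world_to_cam': array([[-0.74328027,  0.66893065,  0.00813771,  0.37334443],
       [-0.4973128 , -0.56064208,  0.66208794,  0.19524845],
       [ 0.44745327,  0.48806991,  0.74938197, -1.50068903],
       [ 0.        ,  0.        ,  0.        ,  1.        ]])}
top {'fov_y': 53.48862805731474, 'cx': 316.92270946202854, 'cy': 237.51919322062338, 'world_to_cam': array([[ 0.06270627, -0.99801483, -0.00585886, -0.02721371],
       [ 0.97385635,  0.05990199,  0.21912451, -0.54678673],
       [-0.21833856, -0.01944616,  0.97567931, -1.09994155],
       [ 0.        ,  0.        ,  0.        ,  1.        ]])}
wrist {'fov_y': 66.65866998960833, 'cx': 315.8947384948637, 'cy': 237.68638641381537, 'world_to_cam': array([[ 0.28906112, -0.95730839, -0.00207628, -0.67633591],
       [ 0.90741662,  0.27468596, -0.31802939,  0.04187507],
       [ 0.30502252,  0.09004588,  0.94807858, -0.38077787],
       [ 0.        ,  0.        ,  0.        ,  1.        ]])}
```

View pics/scene0.png

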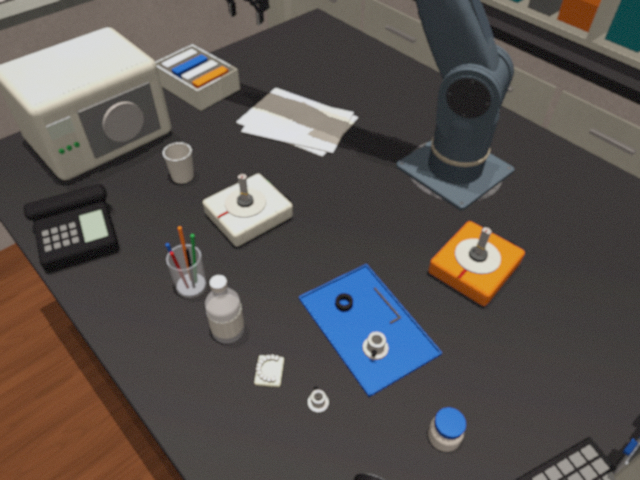

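View pics/top0.png

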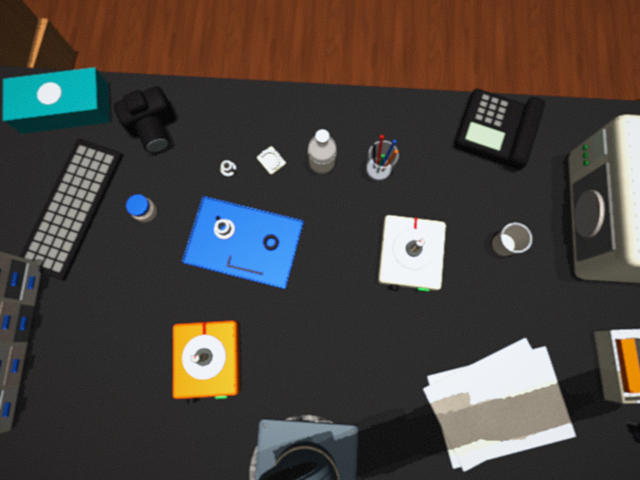

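View pics/wrist0.png

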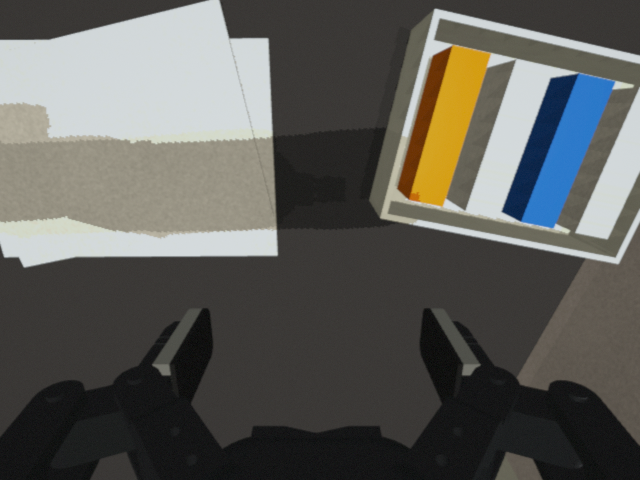

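The top view shows the white unit at about (413,252) with its red mark at (416,223). The orange unit at (205,358) is the decoy. The collar in the tray is at about (224,229), with the spacer at (271,242) and the hex key at (245,266). A smaller look-alike collar stands outside the tray at (228,168), and it's not the one meant. Next I'll take enlarged crops and 3D measurements.

```bash
cat > h.py <<'E'
import numpy as np, cv2
from rig import arm, optics
def K(c): return 240/np.tan(np.radians(c["fov_y"])/2)
def ray(c,u,v):
    f=K(c); T=c["world_to_cam"]; R=T[:3,:3]; t=T[:3,3]
    d=R.T@np.array([(u-c["cx"])/f,-(v-c["cy"])/f,-1.0]); return -R.T@t,d
def at_z(c,u,v,z):
    o,d=ray(c,u,v); return o+d*(z-o[2])/d[2]
def at_d(c,u,v,dep):
    o,d=ray(c,u,v); return o+d*dep
def proj(c,p):
    f=K(c); q=c["world_to_cam"]@np.append(p,1); return np.array([c["cx"]+f*q[0]/-q[2], c["cy"]-f*q[1]/-q[2]])
def cloud(c,d):
    f=K(c); v,u=np.mgrid[:480,:640]; R=c["world_to_cam"][:3,:3]; t=c["world_to_cam"][:3,3]
    P=np.stack([(u-c["cx"])/f*d,-(v-c["cy"])/f*d,-d],-1); return (P-t)@R
def crop(p,x,y,w,h,s,fn):
    cv2.imwrite(fn,cv2.resize(p[y:y+h,x:x+w,::-1],None,fx=s,fy=s,interpolation=cv2.INTER_CUBIC))
E
python3 - <<'E'
from h import *
p=cv2.imread("pics/top0.png")[:,:,::-1]
a=cv2.resize(p[205:300,370:460],None,fx=4,fy=4,interpolation=cv2.INTER_CUBIC);b=cv2.resize(p[205:300,180:270],None,fx=4,fy=4,interpolation=cv2.INTER_CUBIC)
cv2.imwrite("pics/top_crop.png",np.hstack([a,b])[:,:,::-1])
c=optics.calibration("top");d=np.load("top0.npy");W=cloud(c,d)
hsv=cv2.cvtColor(np.ascontiguousarray(p),cv2.COLOR_RGB2HSV)
for (u,v) in [(416,223),(421,241),(405,265),(224,224),(271,242),(250,240)]: print((u,v),W[v,u].round(4))
# mark
s=W[210:300,370:460];hs=hsv[210:300,370:460]
red=((hs[...,0]<8)|(hs[...,0]>172))&(hs[...,1]>120)&(hs[...,2]>80)
print("red n",red.sum(), s[red].mean(0), s[red].min(0),s[red].max(0))
hi=s[...,2]>0.1; print("spindle pts",hi.sum(),s[hi].mean(0)); hi=s[...,2]>0.128; print(hi.sum(),s[hi].mean(0),s[hi].max(0))
box=(s[...,2]>0.045)&(s[...,2]<0.06); q=(s[box][:,:2]*1000).astype(np.float32); print("box",cv2.minAreaRect(q))
s2=W[205:260,195:255]; m=(s2[...,2]>0.035); print("collar",m.sum(),s2[m].mean(0),s2[m].min(0),s2[m].max(0))
for n,l in (("top","shaft_top"),("top","mark"),("top","collar"),("top","screw"),("scene","shaft_top"),("scene","mark"),("scene","screw"),("scene","collar")):
    cc=optics.calibration(n)
    for r in optics.spot_point(n,l)[:3]:
        z={"shaft_top":.137,"mark":.051,"collar":.003,"screw":.029}[l]
        print(n,l,r["point"],round(r["confidence"],2),at_z(cc,*r["point"],z).round(4))
E
```

```text
(416, 223) [ 0.6012 -0.235   0.0515]
(421, 241) [ 0.5367 -0.2306  0.1371]
(405, 265) [ 0.4936 -0.2094  0.0566]
(224, 224) [0.5785 0.2469 0.0145]
(271, 242) [ 0.5422  0.1248 -0.0011]
(250, 240) [0.5427 0.1781 0.0056]
red n 27 [ 0.60728435 -0.23448074  0.04387256] [ 5.90399637e-01 -2.46516007e-01 -8.46849657e-05] [ 0.6307662  -0.22906521  0.05679425]
spindle pts 117 [ 0.46284907 -0.16490622  0.43852099]
91 [ 0.44404852 -0.14815726  0.53140364] [ 0.54372184 -0.01579571  1.19284515]
box ((526.6654052734375, -226.5030517578125), (149.55838012695312, 177.52259826660156), 86.3033218383789)
collar 128 [0.52695262 0.20821106 0.2117671 ] [ 0.29403856 -0.01579571  0.03505315] [0.59241784 0.26402062 1.19284515]
top shaft_top [195.2, 356.6] 0.9 [0.2518 0.2505 0.137 ]
top shaft_top [419.1, 240.6] 0.86 [ 0.5374 -0.2263  0.137 ]
top mark [204.6, 327.2] 0.79 [0.3167 0.258  0.051 ]
top mark [242.4, 270.6] 0.72 [0.4565 0.182  0.051 ]
top mark [414.7, 220.2] 0.7 [ 0.6083 -0.2318  0.051 ]
top collar [224.5, 234.0] 0.73 [0.555  0.2454 0.003 ]
top collar [228.3, 168.1] 0.67 [0.7341 0.2542 0.003 ]
top collar [143.9, 213.1] 0.21 [0.5976 0.4603 0.003 ]
top screw [219.9, 214.8] 0.74 [0.5983 0.2566 0.029 ]
top screw [233.3, 170.3] 0.48 [0.7192 0.2347 0.029 ]
scene shaft_top [240.7, 174.5] 0.92 [ 0.5313 -0.2343  0.137 ]
scene shaft_top [484.6, 232.0] 0.57 [0.2538 0.2536 0.137 ]
scene mark [222.5, 217.3] 0.61 [ 0.603  -0.2239  0.051 ]
scene mark [463.2, 271.2] 0.57 [0.3047 0.259  0.051 ]
scene mark [265.6, 372.0] 0.43 [0.7787 0.1617 0.051 ]
scene screw [314.6, 384.1] 0.87 [0.7186 0.2337 0.029 ]
scene screw [373.7, 355.2] 0.8 [0.5899 0.2654 0.029 ]
scene screw [251.2, 215.3] 0.41 [ 0.5364 -0.2021  0.029 ]
scene collar [373.0, 348.5] 0.96 [0.5675 0.2449 0.003 ]
scene collar [315.1, 406.7] 0.66 [0.7401 0.2593 0.003 ]
```

View pics/top_crop.png

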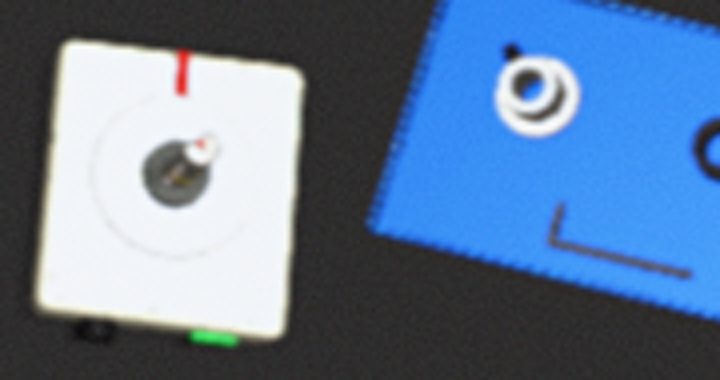

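```bash
python3 - <<'E'
from h import *
from scipy.spatial.transform import Rotation as Ro
s=arm.get_state(); R=Ro.from_quat(s["ee_rot"]); print(s["time_s"]); print(R.as_matrix().round(3))
c=optics.calibration("wrist");T=c["world_to_cam"]; o=-T[:3,:3].T@T[:3,3]
print("cam in tool",R.inv().apply(o-s["eef_pos"]),"look dir tool",R.inv().apply(-T[2,:3]), "world off",o-s["eef_pos"],-T[2,:3])
E
```

```text
0.55
[[-0.957 -0.     0.29 ]
 [-0.29  -0.    -0.957]
 [ 0.    -1.     0.   ]]
cam in tool [-0.08101486 -0.14241441  0.00232103] look dir tool [ 3.17939790e-01  9.48110577e-01 -7.89679371e-04] world off [0.0782185  0.0212397  0.14241278] [-0.30456397 -0.09131941 -0.94810419]
```

```bash
python3 -m jog '[[35,43,0,0,0,-0.03,85],[70,86,0,0,0,-0.07,85],[105,129,0,0,0,-0.11,85],[140,172,0,0,0,-0.15,85],[175,215,0,0,0,-0.19,85],[210,258,0,0,0,-0.23,85],[245,300,0,0,0,-0.27,85],[280,343,-10,0,0,-0.31,85],[315,386,-20,0,0,-0.34,85],[340,417,-30,0,0,-0.36,85],[340,417,-30,0,0,-0.36,85],[340,417,-30,0,0,-0.36,85]]'
python3 - <<'E'
from h import *
s=arm.get_state();c=optics.calibration("wrist")
p,d=optics.capture("wrist"); np.save("w1.npy",d); cv2.imwrite("pics/w1.png",p[:,:,::-1])
print(s["eef_pos"],s["time_s"],s["joint_pos"]); import pickle; pickle.dump(c,open("w1.pkl","wb"))
for l,z in (("shaft_top",.137),("mark",.051)):
    for r in optics.spot_point("wrist",l)[:3]: print(l,r["point"],r["confidence"],at_z(c,*r["point"],z).round(4))
E
```

```text
time_s: 2.05
eef_pos: [0.5351, -0.2296, 0.2014]
ee_rot: [-0.023, -0.707, 0.707, 0.024]
ft_force: [-0.9, -0.2, 0.9]
width: 0.996
[ 0.5351312  -0.22962733  0.20135418] 2.05 [ 0.29455153  0.46569223  0.04492533  1.73267566 -0.02413099  0.94391517
 -1.28815567]
shaft_top [314.8, 255.9] 0.62 [ 0.5358 -0.2314  0.137 ]
mark [312.7, 142.6] 0.72 [ 0.5966 -0.2336  0.051 ]
```

View pics/w1.png

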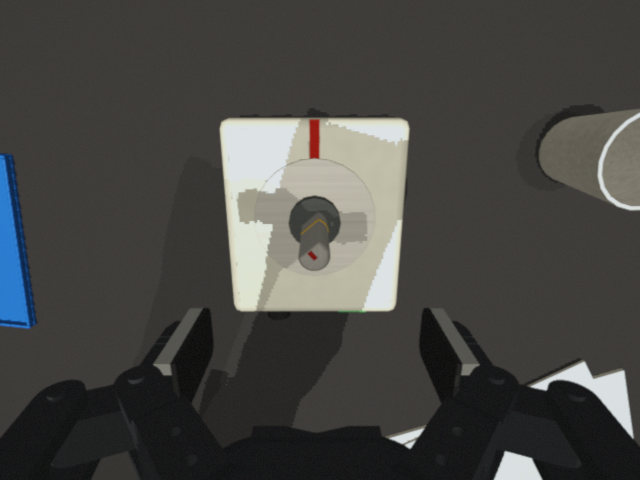

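The wrist view shows the unit square to the jaws, with the mark at (314,140) and the spindle end at (314,256). Its red line runs from the middle towards the upper left. I'll enlarge it to work out the angle.

```bash
python3 - <<'E'
from h import *; import pickle
c=pickle.load(open("w1.pkl","rb")); p=cv2.imread("pics/w1.png")[:,:,::-1]; d=np.load("w1.npy"); W=cloud(c,d)
crop(np.ascontiguousarray(p),284,200,60,80,8,"pics/w1c.png")
hs=cv2.cvtColor(np.ascontiguousarray(p),cv2.COLOR_RGB2HSV)
red=((hs[...,0]<10)|(hs[...,0]>170))&(hs[...,1]>100)
n,lab,st,cen=cv2.connectedComponentsWithStats(red.astype(np.uint8))
for i in range(1,n):
    if st[i,4]<8: continue
    v,u=np.nonzero(lab==i); z=.137 if cen[i][1]>200 else .051
    P=np.array([at_z(c,a,b,z)[:2] for a,b in zip(u,v)])
    print(st[i],P.mean(0),"ends",P.min(0),P.max(0),W[lab==i].mean(0)); vx=cv2.fitLine((P*1000).astype(np.float32),cv2.DIST_L2,0,.01,.01).ravel(); print(vx, np.degrees(np.arctan2(vx[1],vx[0])))
top=(abs(W[...,2]-.137)<.004); v,u=np.nonzero(top); print("top pts",len(u),W[top].mean(0),W[top].min(0),W[top].max(0))
q=(W[top][:,:2]*1000).astype(np.float32); print(cv2.minEnclosingCircle(q))
box=(abs(W[...,2]-.051)<.0025)&(W[...,0]>.44); m=cv2.morphologyEx(box.astype(np.uint8),cv2.MORPH_OPEN,np.ones((3,3))); print(cv2.minAreaRect((W[m>0][:,:2]*1000).astype(np.float32)))
sh=(abs(W[...,2]-.065)<.002); print("shoulder",sh.sum(),cv2.minEnclosingCircle((W[sh][:,:2]*1000).astype(np.float32)))
E
```

```text
[309 119  11  40 360] [ 0.60009409 -0.23487004] ends [ 0.58497454 -0.23960824] [ 0.61419035 -0.23070156] [ 0.60031809 -0.23490281  0.05478548]
[ 9.9752975e-01 -7.0245534e-02  6.0009412e+02 -2.3487004e+02] -4.0280895
[308 251   9   9  46] [ 0.53642566 -0.22979176] ends [ 0.53378682 -0.23209332] [ 0.53918456 -0.22738119] [ 0.53660028 -0.22980927  0.13744846]
[   0.8068737    0.590724   536.42566   -229.79176  ] 36.2084
top pts 675 [ 0.53527571 -0.23126946  0.13631094] [ 0.52521041 -0.24019757  0.13302205] [ 0.54481334 -0.22088088  0.13914293]
((535.3531494140625, -230.63421630859375), 10.152910232543945)
((525.1011962890625, -324.36505126953125), (334.5595397949219, 166.12257385253906), 86.33468627929688)
shoulder 1600 ((540.1793823242188, -346.7942199707031), 137.12814331054688)
```

View pics/w1c.png

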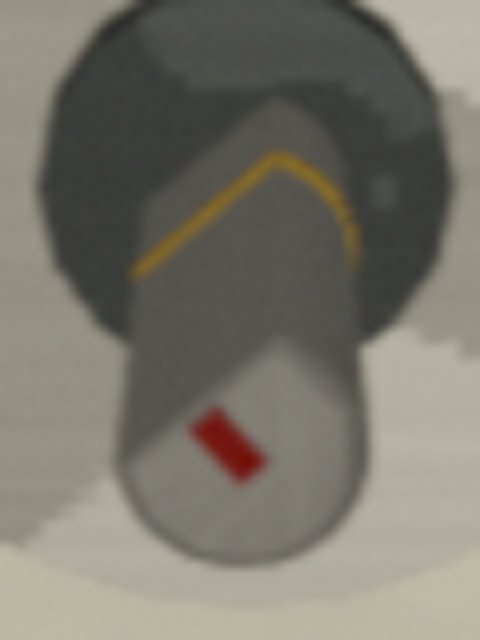

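The flat faces world yaw +36°, and the unit's +x (mark) is at -3.9°, so the spindle joint is at about +0.70 rad. I'll grip across the round sides with the jaws turned +0.70, then turn back.

```bash
python3 -m jog '[[0,-1,-5,0,0,0.17,85],[0,-1,-10,0,0,0.35,85],[0,-1,-20,0,0,0.52,85],[0,-1,-40,0,0,0.7,85],[0,-1,-60,0,0,0.7,85],[0,-1,-80,0,0,0.7,85],[0,-1,-95,0,0,0.7,85],[0,-1,-101,0,0,0.7,85],[0,-1,-101,0,0,0.7,85],[0,-1,-101,0,0,0.7,60]]' 35
python3 - <<'E'
from h import *
p,d=optics.capture("wrist"); cv2.imwrite("pics/w2.png",p[:,:,::-1])
E
```

```text
time_s: 3.45
eef_pos: [0.5352, -0.2316, 0.1013]
ee_rot: [0.219, -0.672, 0.673, -0.22]
ft_force: [0.4, 0.1, 1.2]
width: 0.81
```

View pics/w2.png

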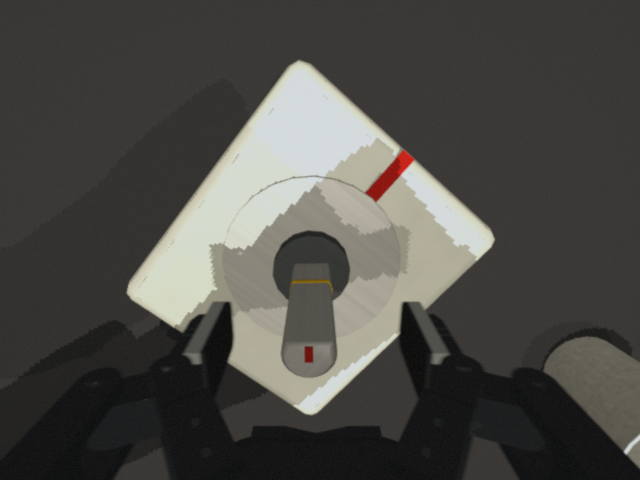

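The fingers look symmetric about column 316, while the spindle sits at 309, about 2 mm to the image left. I'll shift to centre it, then close.

```bash
python3 -m jog '[[-1.2,1.6,0,0,0,0,50],[-1.2,1.6,0,0,0,0,35],[-1.2,1.6,0,0,0,0,26],[-1.2,1.6,0,0,0,0,24],[-1.2,1.6,0,0,0,0,24]]' 30
python3 - <<'E'
from h import *
p,d=optics.capture("wrist"); cv2.imwrite("pics/w3.png",p[:,:,::-1])
E
```

```text
time_s: 4.12
eef_pos: [0.534, -0.2301, 0.1013]
ee_rot: [0.219, -0.672, 0.673, -0.22]
ft_force: [-0.6, 0.3, 0.3]
width: 0.282
```

View pics/w3.png

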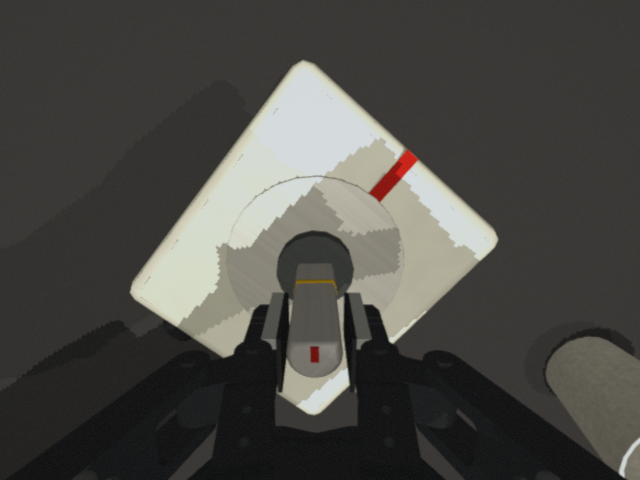

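The spindle is now centred between the pads, with its end at (315,355). I'll close and check the forces.

```bash
python3 -m jog '[[0,0,0,0,0,0,15],[0,0,0,0,0,0,12],[0,0,0,0,0,0,12],[0,0,0,0,0,0,12]]' 35
python3 -m jog '[[0,0,0,0,0,-0.1,12],[0,0,0,0,0,-0.2,12],[0,0,0,0,0,-0.2,12]]' 35
```

```text
time_s: 4.68
eef_pos: [0.5337, -0.2297, 0.1014]
ee_rot: [0.219, -0.672, 0.672, -0.22]
ft_force: [-2.7, 3.3, 5.7]
width: 0.222
time_s: 5.05
eef_pos: [0.5335, -0.2293, 0.1014]
ee_rot: [0.152, -0.69, 0.691, -0.152]
ft_force: [-3.6, 3.1, 6.2]
width: 0.222
```

```bash
python3 -m jog '[[0,0,0,0,0,-0.12,12],[0,0,0,0,0,-0.25,12],[0,0,0,0,0,-0.38,12],[0,0,0,0,0,-0.5,12],[0,0,0,0,0,-0.5,12],[0,0,0,0,0,-0.5,12],[0,0,0,0,0,-0.5,12]]' 35
python3 - <<'E'
from h import *
from scipy.spatial.transform import Rotation as Ro
p,d=optics.capture("wrist"); cv2.imwrite("pics/w4.png",p[:,:,::-1])
s=arm.get_state();z=Ro.from_quat(s["ee_rot"]).as_matrix()[:,2]; print("jaw yaw",np.degrees(np.arctan2(z[1],z[0])))
E
```

```text
time_s: 5.92
eef_pos: [0.5333, -0.2282, 0.1014]
ee_rot: [0.022, 0.707, -0.706, -0.023]
ft_force: [-3.4, 5.3, 5.9]
width: 0.223
jaw yaw -93.65985715695103
```

View pics/w4.png

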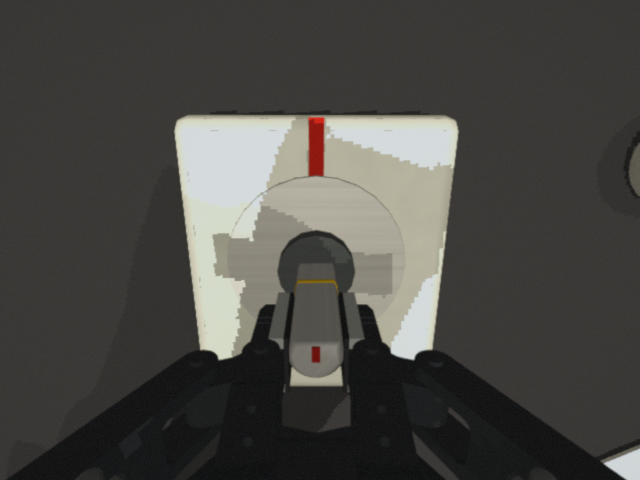

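The red line now points straight at the mark (column 316 for both), with the grip at 19 mm opening. The two grip directions put the spindle axis at about (0.5358, -0.2284) in arm coordinates. I'll release, rise and recheck.

```bash
python3 -m jog '[[0,0,0,0,0,0,30],[0,0,0,0,0,0,60],[0,0,0,0,0,0,85],[0,0,0,0,0,0,85],[0,0,30,0,0,0,85],[0,0,70,0,0,0,85],[0,0,110,0,0,0,85],[2,0,125,0,0,0,85],[2,0,125,0,0,0,85],[2,0,125,0,0,0,85]]' 
python3 - <<'E'
from h import *
s=arm.get_state();c=optics.calibration("wrist")
p,d=optics.capture("wrist"); cv2.imwrite("pics/w5.png",p[:,:,::-1]); print(s["eef_pos"])
hs=cv2.cvtColor(p,cv2.COLOR_RGB2HSV)
red=((hs[...,0]<10)|(hs[...,0]>170))&(hs[...,1]>100)
n,lab,st,cen=cv2.connectedComponentsWithStats(red.astype(np.uint8))
for i in range(1,n):
    if st[i,4]<8: continue
    v,u=np.nonzero(lab==i); z=.137 if cen[i][1]>200 else .051
    P=np.array([at_z(c,a,b,z)[:2] for a,b in zip(u,v)])
    vx=cv2.fitLine((P*1000).astype(np.float32),cv2.DIST_L2,0,.01,.01).ravel(); print(cen[i],P.mean(0), np.degrees(np.arctan2(vx[1],vx[0])))
W=cloud(c,d);top=(abs(W[...,2]-.137)<.004); q=(W[top][:,:2]*1000).astype(np.float32); print(len(q),cv2.minEnclosingCircle(q), q.mean(0))
crop(p,256,100,120,200,3,"pics/w5c.png")
E
```

```text
time_s: 7.22
eef_pos: [0.5346, -0.2279, 0.2249]
ee_rot: [0.022, 0.707, -0.706, -0.023]
ft_force: [-0.1, 0.8, -0.9]
width: 0.993
[ 0.53458757 -0.22794807  0.2249331 ]
[316.98795181 135.05421687] [ 0.59985648 -0.2350469 ] -3.505844
[316.51515152 240.36363636] [ 0.53686247 -0.2306744 ] -4.416562
558 ((535.0933227539062, -230.26950073242188), 10.136818885803223) [ 534.8254  -230.30138]
```

View pics/w5c.png

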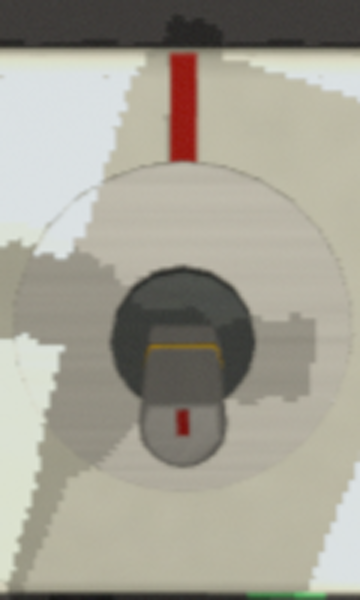

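The spindle stays aligned after release: its line is at -4.4° and the mark line at -3.5°. Next is the collar.

```bash
python3 -m jog '[[2,47,0,0,0,0.03,85],[5,94,0,0,0,0.07,85],[7,141,0,0,0,0.11,85],[10,188,0,0,0,0.15,85],[12,236,0,0,0,0.19,85],[15,284,0,0,0,0.23,85],[17,332,0,0,0,0.27,85],[20,380,0,0,0,0.31,85],[23,428,0,0,0,0.35,85],[25,474,-10,0,0,0.39,85],[25,474,-20,0,0,0.39,85],[25,474,-20,0,0,0.39,85]]' 
python3 - <<'E'
from h import *; import pickle
s=arm.get_state();c=optics.calibration("wrist")
p,d=optics.capture("wrist"); cv2.imwrite("pics/w6.png",p[:,:,::-1]); np.save("w6.npy",d); pickle.dump(c,open("w6.pkl","wb")); print(s["eef_pos"])
for l,z in (("collar",.003),("screw",.029)):
    for r in optics.spot_point("wrist",l)[:3]: print(l,r["point"],r["confidence"],at_z(c,*r["point"],z).round(4))
E
```

```text
time_s: 8.78
eef_pos: [0.5587, 0.2451, 0.2029]
ee_rot: [0.117, -0.697, 0.698, -0.112]
ft_force: [-0.1, -0.8, 0.1]
width: 0.995
[0.55865938 0.24506762 0.20286183]
collar [316.1, 193.3] 0.61 [0.5682 0.246  0.003 ]
collar [372.6, 0.0] 0.56 [0.7331 0.2534 0.003 ]
screw [395.5, 21.4] 0.86 [0.7183 0.233  0.029 ]
screw [309.4, 169.5] 0.71 [0.5912 0.2598 0.029 ]
```

View pics/w6.png

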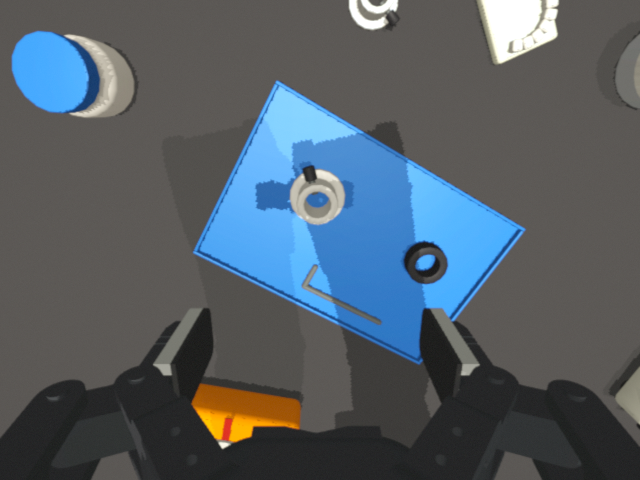

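There are two candidates: the collar in the tray at (318,197), and one on the counter at (373,8). The tray one fits because it's in the blue tray and larger. I'll confirm with a crop and sizes.

```bash
python3 - <<'E'
from h import *; import pickle
c=pickle.load(open("w6.pkl","rb")); p=np.ascontiguousarray(cv2.imread("pics/w6.png")[:,:,::-1]); d=np.load("w6.npy"); W=cloud(c,d)
crop(p,270,150,100,90,6,"pics/w6c.png")
v,u=np.mgrid[:480,:640]; roi=(u>280)&(u<360)&(v>160)&(v<235)
for nm,lo,hi in (("hubtop",.036,.047),("flange",.008,.0145)):
    m=roi&(W[...,2]>lo)&(W[...,2]<hi); q=(W[m][:,:2]*1000).astype(np.float32); print(nm,len(q),W[m][:,2].mean(),cv2.minEnclosingCircle(q))
hs=cv2.cvtColor(p,cv2.COLOR_RGB2HSV)
black=roi&(hs[...,2]<60)&(W[...,2]>.02)
n,lab,st,cen=cv2.connectedComponentsWithStats(black.astype(np.uint8))
for i in range(1,n):
    if st[i,4]>15: print(st[i],cen[i],W[lab==i].mean(0),W[lab==i].min(0),W[lab==i].max(0))
roi2=(u>340)&(u<405)&(v<35); m=roi2&(W[...,2]>.004);print("small", cv2.minEnclosingCircle((W[m][:,:2]*1000).astype(np.float32)),W[m][:,2].max())
E
```

```text
hubtop 810 0.04024667265317943 ((566.677978515625, 245.0652313232422), 17.948047637939453)
flange 789 0.010525085181040911 ((566.6974487304688, 245.10916137695312), 25.870479583740234)
[303 166  13  15 126] [309.31746032 173.1031746 ] [0.58895198 0.25904049 0.03334583] [0.58267528 0.25307422 0.03070151] [0.59494797 0.26519277 0.03551796]
small ((687.66455078125, 252.42404174804688), 53.31525421142578) 0.3446651805520132
```

View pics/w6c.png

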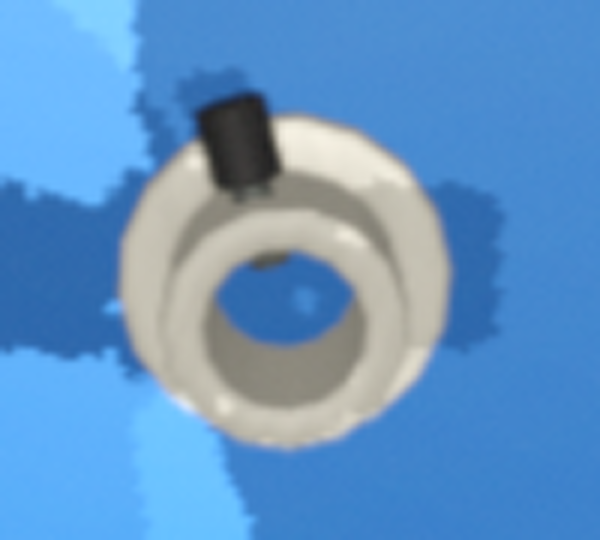

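Confirmed: hub radius 18.0 mm and flange radius 25.9 mm, with the screw at about +32° yaw. I'll go down part of the way with the jaws turned +0.23 and check.

```bash
python3 -m jog '[[3,1,-30,0,0,0.1,85],[7,2,-60,0,0,0.2,85],[7.5,2,-90,0,0,0.23,85],[7.5,2,-120,0,0,0.23,85],[7.5,2,-135,0,0,0.23,85],[7.5,2,-135,0,0,0.23,85]]' 
python3 - <<'E'
from h import *
from scipy.spatial.transform import Rotation as Ro
s=arm.get_state()
p,d=optics.capture("wrist"); cv2.imwrite("pics/w7.png",p[:,:,::-1]); print(s["eef_pos"]); print(Ro.from_quat(s["ee_rot"]).as_matrix().round(4))
E
```

```text
time_s: 9.68
eef_pos: [0.5673, 0.2459, 0.0695]
ee_rot: [0.195, -0.68, 0.68, -0.192]
ft_force: [-0.1, 0.0, 0.4]
width: 0.995
[0.56727237 0.24585775 0.06950549]
[[-8.508e-01 -4.200e-03  5.255e-01]
 [-5.255e-01 -1.900e-03 -8.508e-01]
 [ 4.600e-03 -1.000e+00 -6.000e-04]]
```

View pics/w7.png

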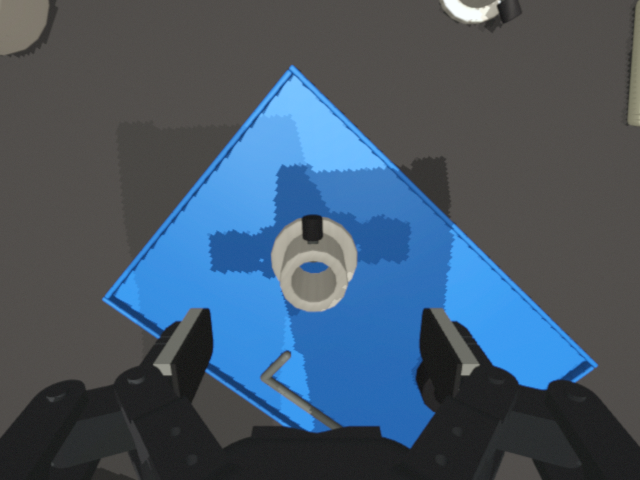

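The collar is centred between the fingers (315 against 316), and the screw at (312,228) is about 3° off, so I'll add +0.05 of turn. Then go down and close.

```bash
python3 -m jog '[[0,0,-15,0,0,0.05,85],[0,0,-30,0,0,0.05,85],[0,0,-45,0,0,0.05,85],[0,0,-55.5,0,0,0.05,85],[0,0,-55.5,0,0,0.05,70],[0,0,-55.5,0,0,0.05,55],[0,0,-55.5,0,0,0.05,42],[0,0,-55.5,0,0,0.05,42],[0,0,-55.5,0,0,0.05,42],[0,0,-55.5,0,0,0.05,42]]' 30
python3 - <<'E'
from h import *
p,d=optics.capture("wrist"); cv2.imwrite("pics/w8.png",p[:,:,::-1])
E
```

```text
time_s: 10.98
eef_pos: [0.5678, 0.2463, 0.015]
ee_rot: [0.211, -0.675, 0.675, -0.209]
ft_force: [-0.1, -0.3, 0.3]
width: 0.489
```

View pics/w8.png

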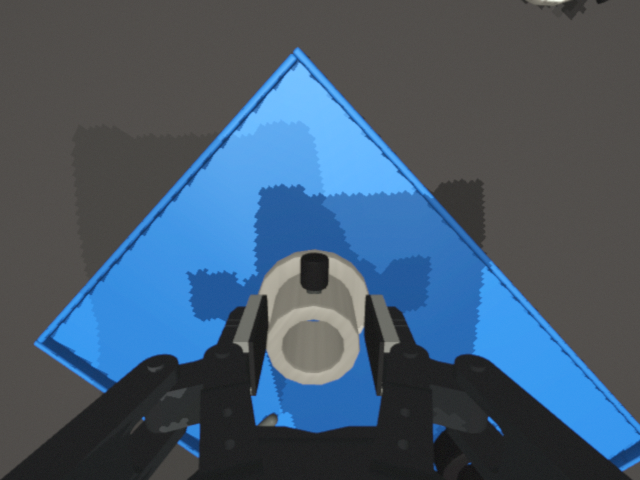

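Nearly centred: hub middle at 313 against pad middle at 316. I'll nudge 1 mm and close.

```bash
python3 -m jog '[[-0.6,0.8,0,0,0,0,40],[-0.6,0.8,0,0,0,0,30],[-0.6,0.8,0,0,0,0,30],[-0.6,0.8,0,0,0,0,30],[-0.6,0.8,0,0,0,0,30]]' 50
python3 -m jog '[[0,0,4,0,0,0,30],[0,0,8,0,0,0,30],[0,0,20,0,0,0,30],[0,0,45,0,0,0,30],[0,0,45,0,0,0,30]]' 50
python3 - <<'E'
from h import *; import pickle
from scipy.spatial.transform import Rotation as Ro
s=arm.get_state();c=optics.calibration("wrist")
p,d=optics.capture("wrist"); cv2.imwrite("pics/w9.png",p[:,:,::-1]); np.save("w9.npy",d); pickle.dump((c,s),open("w9.pkl","wb"))
R=Ro.from_quat(s["ee_rot"]); W=(cloud(c,d)-s["eef_pos"])@R.as_matrix()
v,u=np.mgrid[:480,:640]; roi=(u>250)&(u<382)&(v>220)&(v<400)
for i in range(-30,45,3):
    m=roi&(d>0)&(-W[...,1]*1000>i)&(-W[...,1]*1000<i+3); print(i,m.sum(),end="; ")
for y in (340,350): print([ (u_,(W[y,u_]*1000).round(1).tolist()) for u_ in (275,285,315,345,352)])
E
```

```text
time_s: 11.65
eef_pos: [0.5672, 0.2473, 0.0152]
ee_rot: [0.211, -0.675, 0.675, -0.209]
ft_force: [-1.5, 0.1, 5.3]
width: 0.394
time_s: 12.28
eef_pos: [0.5685, 0.2479, 0.0624]
ee_rot: [-0.21, 0.675, -0.675, 0.21]
ft_force: [0.2, 0.2, -1.0]
width: 0.397
-30 0; -27 0; -24 0; -21 0; -18 0; -15 2; -12 171; -9 384; -6 1727; -3 278; 0 321; 3 426; 6 531; 9 626; 12 803; 15 1165; 18 1209; 21 938; 24 3586; 27 304; 30 296; 33 286; 36 911; 39 182; 42 172; [(275, [-0.6, -25.0, -13.4]), (285, [-0.5, -24.8, -9.7]), (315, [13.3, -4.5, 1.5]), (345, [0.3, -23.7, 12.9]), (352, [-0.4, -24.8, 15.4])]
[(275, [3.1, -26.0, -13.5]), (285, [4.4, -24.2, -9.9]), (315, [13.3, -11.8, 1.5]), (345, [4.2, -24.5, 12.9]), (352, [3.6, -25.3, 15.5])]
```

View pics/w9.png

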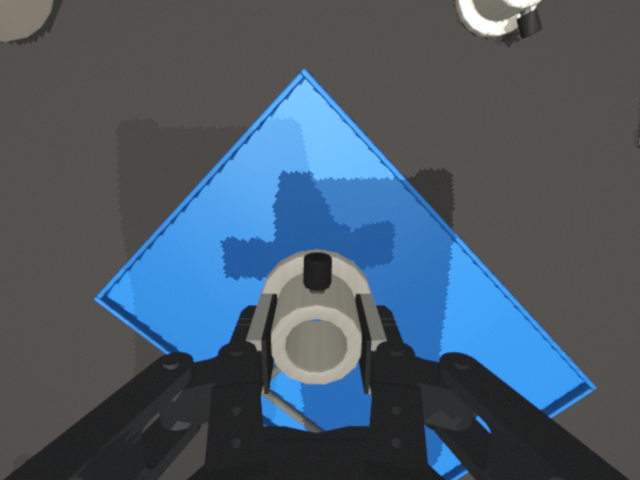

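The collar is gripped and didn't slip (hub top 25 mm above the TCP, 25.8 expected), with the screw straight ahead at (317,270). I'll fit the hub axis in tool coordinates.

```bash
cat > fit.py <<'E'
from h import *; import pickle
from scipy.spatial.transform import Rotation as Ro
from scipy.optimize import least_squares
def hub(c,s,d,p):
    R=Ro.from_quat(s["ee_rot"]).as_matrix(); W=(cloud(c,d)-s["eef_pos"])@R*1000
    v,u=np.mgrid[:480,:640]
    out={}
    for nm,lo,hi,r,roi in (("hubtop",24,27.5,18,(u>268)&(u<366)&(v>300)&(v<390)),("flange",-7,-3,26,(u>255)&(u<380)&(v>240)&(v<345))):
        m=roi&(-W[...,1]>lo)&(-W[...,1]<hi)&(d>0)
        q=W[m]; out[nm]=(m.sum(),q[:,1].mean().round(2),cv2.minEnclosingCircle(q[:,[0,2]].astype(np.float32)))
    A=np.c_[q[:,0],q[:,2],np.ones(len(q))]; k=np.linalg.lstsq(A,q[:,1],rcond=None)[0]; out["flange tilt"]=k[:2].round(4)
    hs=cv2.cvtColor(p,cv2.COLOR_RGB2HSV); b=(u>295)&(u<340)&(v>248)&(v<300)&(hs[...,2]<70); q=W[b]; out["screw"]=(b.sum(),q.mean(0).round(1))
    return out
E
python3 - <<'E'
from fit import *
c,s=pickle.load(open("w9.pkl","rb")); print(hub(c,s,np.load("w9.npy"),np.ascontiguousarray(cv2.imread("pics/w9.png")[:,:,::-1])))
E
```

```text
{'hubtop': (np.int64(3480), np.float64(-25.31), ((1.4300183057785034, 2.2315876483917236), 20.83489990234375)), 'flange': (np.int64(1900), np.float64(4.77), ((-4.665558815002441, 1.7047243118286133), 24.694141387939453)), 'flange tilt': array([0.0036, 0.001 ]), 'screw': (np.int64(963), array([-25.5, -17.9,   2.3]))}
```

```bash
python3 - <<'E'
from fit import *
c,s=pickle.load(open("w9.pkl","rb")); d=np.load("w9.npy")
R=Ro.from_quat(s["ee_rot"]).as_matrix(); W=(cloud(c,d)-s["eef_pos"])@R*1000
for u in (308,312,316,320,324):
    col=W[:,u]; m=(-col[:,1]>24)&(-col[:,1]<27); x=np.sort(col[m][:,0]); g=np.diff(x); i=g.argmax(); print(u,x[0].round(1),x[i].round(1),x[i+1].round(1),x[-1].round(1))
for v in (345,348): 
    row=W[v,268:366]; m=(-row[:,1]>24)&(-row[:,1]<27); z=row[m][:,2]; i=np.diff(z).argmax(); print(v,z[i],z[i+1],z.min(),z.max())
E
```

```text
308 -15.3 -9.3 13.5 19.5
312 -14.9 -9.9 13.2 19.1
316 -16.2 -10.3 14.0 19.1
320 -15.3 -10.1 13.0 18.7
324 -15.2 -9.7 12.9 19.5
345 -9.692352032229916 13.176198374654922 -15.021171598720189 18.59361844190225
348 -9.830673608411644 13.306295557286827 -15.006361188358078 18.498877132639908
```

```bash
python3 - <<'E'
from fit import *
c,s=pickle.load(open("w9.pkl","rb")); d=np.load("w9.npy")
R=Ro.from_quat(s["ee_rot"]).as_matrix(); W=(cloud(c,d)-s["eef_pos"])@R*1000
v,u=np.mgrid[:480,:640]; roi=(v>240)&(v<300)&(u>255)&(u<380)
m=roi&(abs(W[...,1]-4.8)<2.5); 
# front edge points per column
P=[]
for uu in range(270,366,2):
    rows=np.nonzero(m[:,uu])[0]
    if len(rows): P.append(W[rows[0],uu])
P=np.array(P); f=least_squares(lambda a: np.hypot(P[:,0]-a[0],P[:,2]-a[1])-26,[1,2],loss="soft_l1"); print("flange centre tool x,z",f.x, "rms",np.sqrt(np.mean(f.fun**2)),len(P))
E
```

```text
flange centre tool x,z [2.33516666 1.66645315] rms 0.23812529374087668 42
```

Next I'll carry the collar high to a staging pose just behind the spindle, so both show at about the same depth and I can compare them directly.

```bash
python3 -m jog '[[0,0,50,0,0,0,30],[-4,-30,100,0,0,-0.06,30],[-12,-75,130,0,0,-0.12,30],[-20,-120,138,0,0,-0.18,30],[-28,-165,138,0,0,-0.25,30],[-36,-210,138,0,0,-0.32,30],[-44,-255,138,0,0,-0.39,30],[-52,-300,138,0,0,-0.46,30],[-60,-345,138,0,0,-0.53,30],[-68,-390,138,0,0,-0.6,30],[-76,-435,138,0,0,-0.668,30],[-81.5,-476.5,138,0,0,-0.668,30]]' 50
python3 -m jog '[[0,0,-10,0,0,0,30],[0,0,-20,0,0,0,30],[0,0,-30,0,0,0,30],[0,0,-38,0,0,0,30],[0,0,-38,0,0,0,30],[0,0,-38,0,0,0,30]]' 50
python3 - <<'E'
from fit import *
s=arm.get_state();c=optics.calibration("wrist")
p,d=optics.capture("wrist"); cv2.imwrite("pics/w10.png",p[:,:,::-1]); np.save("w10.npy",d); pickle.dump((c,s),open("w10.pkl","wb"))
R=Ro.from_quat(s["ee_rot"]).as_matrix();print(R.round(4)); print(s["eef_pos"])
z=R[:,2];print(np.degrees(np.arctan2(z[1],z[0])))
E
```

```text
time_s: 13.82
eef_pos: [0.4854, -0.2304, 0.1986]
ee_rot: [0.023, 0.707, -0.707, -0.024]
ft_force: [-0.2, -0.3, -2.0]
width: 0.396
time_s: 14.58
eef_pos: [0.4857, -0.2303, 0.1608]
ee_rot: [0.023, 0.707, -0.707, -0.024]
ft_force: [0.4, 0.2, -1.7]
width: 0.395
[[-9.978e-01 -1.300e-03 -6.560e-02]
 [ 6.560e-02  3.000e-04 -9.978e-01]
 [ 1.400e-03 -1.000e+00 -2.000e-04]]
[ 0.48567163 -0.23025588  0.16081399]
-93.7590005618703
```

View pics/w10.png

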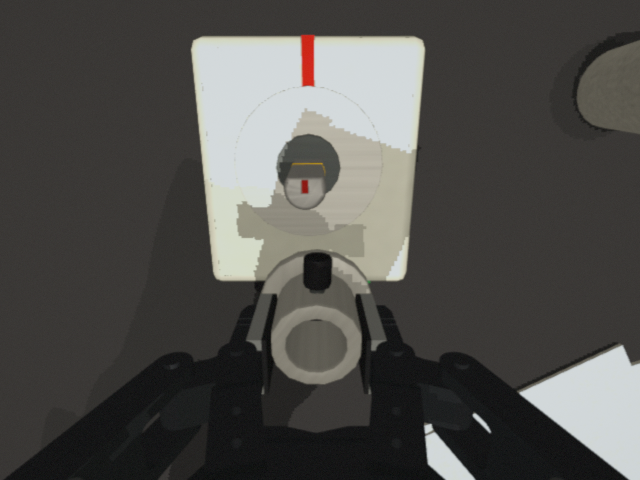

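Both are visible here: the spindle end at (305,188) and the held collar with its screw at (318,270). Now I'll measure the relative shift.

```bash
python3 - <<'E'
from fit import *
c,s=pickle.load(open("w10.pkl","rb")); d=np.load("w10.npy"); p=np.ascontiguousarray(cv2.imread("pics/w10.png")[:,:,::-1])
R=Ro.from_quat(s["ee_rot"]).as_matrix(); W=(cloud(c,d)-s["eef_pos"])@R*1000
v,u=np.mgrid[:480,:640]
m=(abs(W[...,1]-4.8)<2.5)&(v>240)&(v<300)&(u>255)&(u<380); P=[]
for uu in range(270,366,2):
    r=np.nonzero(m[:,uu])[0]
    if len(r): P.append(W[r[0],uu])
P=np.array(P); f=least_squares(lambda a: np.hypot(P[:,0]-a[0],P[:,2]-a[1])-26,[1,2],loss="soft_l1"); print("flange",f.x,np.sqrt(np.mean(f.fun**2)))
for uu in (312,316,320):
    col=W[:,uu]; mm=(-col[:,1]>24)&(-col[:,1]<27); x=np.sort(col[mm][:,0]); i=np.diff(x).argmax(); print("hub",x[0],x[i],x[i+1],x[-1])
for v_ in (345,): 
    row=W[v_,268:366]; mm=(-row[:,1]>24)&(-row[:,1]<27); z=row[mm][:,2]; i=np.diff(z).argmax(); print("hub z",z[i],z[i+1],z.min(),z.max())
exp=(s["eef_pos"][2]-.137)*1000; roi=(u>275)&(u<335)&(v>160)&(v<215)
for lo in (2.7,):
    m=roi&(abs(W[...,1]-exp)<lo); q=W[m]; print("top",exp,len(q),q.mean(0),cv2.minEnclosingCircle(q[:,[0,2]].astype(np.float32)), "x rng",q[:,0].min(),q[:,0].max(),"z",q[:,2].min(),q[:,2].max())
# shaft extents across at several rows, incl. back edge
hs=cv2.cvtColor(p,cv2.COLOR_RGB2HSV); b=roi&((hs[...,0]<10)|(hs[...,0]>170))&(hs[...,1]>100); q=W[b]; print("red",b.sum(),q.mean(0),q.min(0),q.max(0))
crop(p,270,140,70,80,8,"pics/w10c.png")
E
```

```text
flange [0.75673214 2.21652634] 0.2550032151736248
hub -17.32843570308205 -11.332742909708324 11.530511668659095 17.305311201782395
hub -17.409930547454753 -11.560857914519332 11.051515444476845 17.58075684574148
hub -17.594653291353012 -10.683713630903245 11.906220525082354 17.653720410313138
hub z -9.593760238242693 13.695868627274093 -14.411866404585135 19.108443539956273
top 23.813987382421185 1174 [-48.58706595  24.2774515   -2.87011779] ((-49.56794738769531, -2.962855577468872), 10.015471458435059) x rng -55.38189202580268 -39.59539388550249 z -12.930167087612858 6.64706896745739
red 78 [-51.15566652  23.48593914  -2.827647  ] [-54.02629179  22.37551547  -4.01297796] [-48.14574522  24.73512874  -1.64981394]
```

View pics/w10c.png

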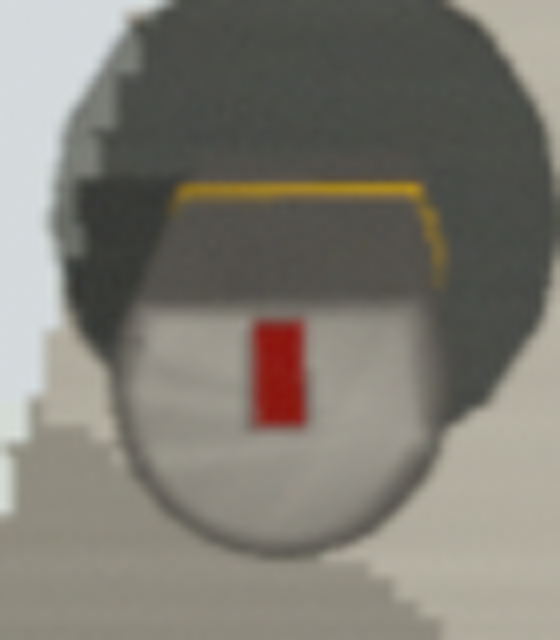

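Within that one picture the spindle needs a shift of (+50.7, +1.9) mm, which gives a TCP of (0.5364, -0.2284). In y this matches the value found by gripping. I'll move over it and start down gently.

```bash
python3 -m jog '[[15,1,0,0,0,0,30],[32,1.5,0,0,0,0,30],[45,1.9,0,0,0,0,30],[50.8,1.9,0,0,0,0,30],[50.8,1.9,-4,0,0,0,30],[50.8,1.9,-8,0,0,0,30],[50.8,1.9,-8,0,0,0,30]]' 50
python3 - <<'E'
from fit import *
p,d=optics.capture("wrist"); crop(p,220,220,200,200,3,"pics/w11.png")
E
```

```text
time_s: 15.5
eef_pos: [0.5357, -0.2285, 0.1525]
ee_rot: [0.023, 0.707, -0.707, -0.024]
ft_force: [0.2, 0.1, -1.9]
width: 0.394
```

View pics/w11.png

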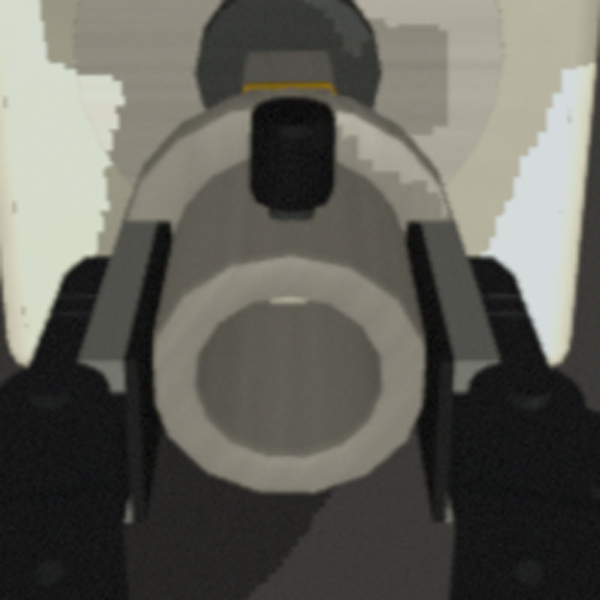

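Symmetric: the spindle and its flat sit centred ahead of the screw. I'll start down, adding 0.7 mm in x.

```bash
python3 -m jog '[[0.7,0,-1,0,0,0,30],[0.7,0,-3,0,0,0,30],[0.7,0,-5,0,0,0,30],[0.7,0,-7,0,0,0,30],[0.7,0,-7,0,0,0,30]]' 50
```

```text
time_s: 16.18
eef_pos: [0.5366, -0.2285, 0.1455]
ee_rot: [0.023, 0.707, -0.707, -0.024]
ft_force: [0.9, 0.0, -1.6]
width: 0.393
```

The underside is 4 mm past the spindle top with no contact force, so the bore has entered. The next check is just past the screw tip, at TCP about 0.122.

```bash
python3 -m jog '[[0,0,-3,0,0,0,30],[0,0,-6,0,0,0,30],[0,0,-9,0,0,0,30],[0,0,-12,0,0,0,30],[0,0,-15,0,0,0,30],[0,0,-15,0,0,0,30]]' 50
python3 - <<'E'
from fit import *
p,d=optics.capture("wrist"); crop(p,220,220,200,200,3,"pics/w12.png")
E
```

```text
time_s: 16.92
eef_pos: [0.5365, -0.2284, 0.1302]
ee_rot: [0.022, 0.707, -0.707, -0.024]
ft_force: [-0.4, 0.4, -2.4]
width: 0.395
```

View pics/w12.png

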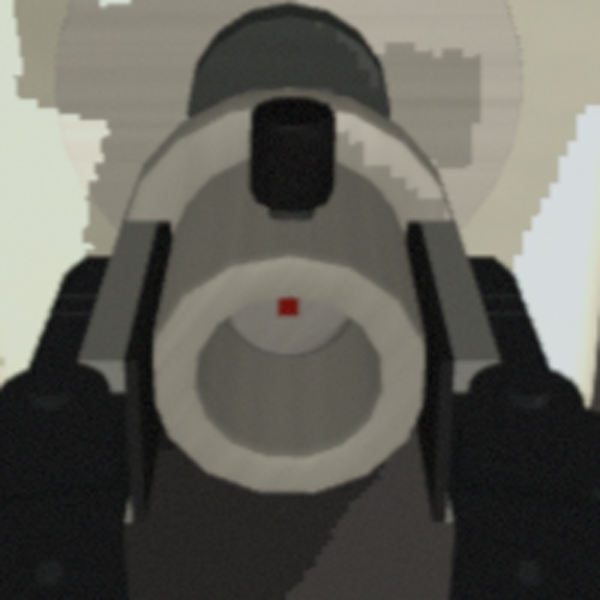

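The spindle end and its red line show centred inside the bore, in line with the screw. I'll keep going down.

```bash
python3 -m jog '[[0,0,-2,0,0,0,30],[0,0,-4,0,0,0,30],[0,0,-6,0,0,0,30],[0,0,-8,0,0,0,30],[0,0,-10,0,0,0,30],[0,0,-10,0,0,0,30]]' 50
python3 - <<'E'
from fit import *
p,d=optics.capture("wrist"); crop(p,220,220,200,200,3,"pics/w13.png")
E
```

```text
time_s: 17.73
eef_pos: [0.5364, -0.2284, 0.1202]
ee_rot: [0.022, 0.707, -0.707, -0.024]
ft_force: [0.7, 0.5, -1.5]
width: 0.391
```

View pics/w13.png

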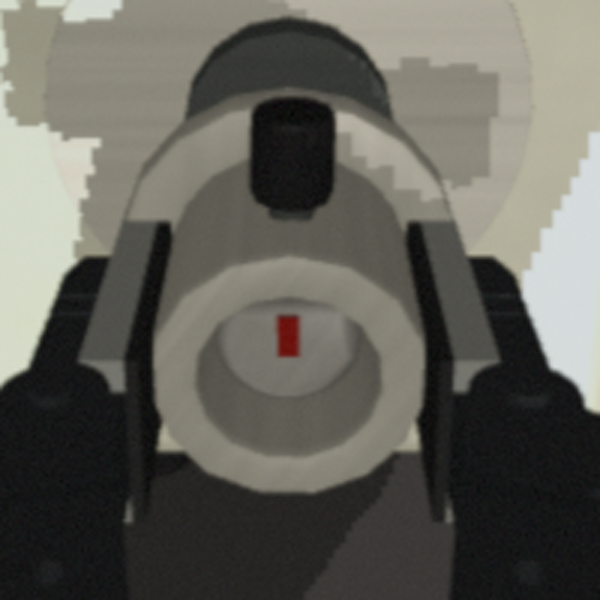

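The screw tip is now past the end, on the flat, with no force. On to the final height, TCP 0.0992.

```bash
python3 -m jog '[[0,0,-3,0,0,0,30],[0,0,-6,0,0,0,30],[0,0,-9,0,0,0,30],[0,0,-12,0,0,0,30],[0,0,-15,0,0,0,30],[0,0,-18,0,0,0,30],[0,0,-20,0,0,0,30],[0,0,-21,0,0,0,30],[0,0,-21,0,0,0,30],[0,0,-21,0,0,0,30]]' 50
python3 - <<'E'
from fit import *
s=arm.get_state();c=optics.calibration("wrist")
p,d=optics.capture("wrist"); cv2.imwrite("pics/w14f.png",p[:,:,::-1]); crop(p,220,220,200,200,3,"pics/w14.png"); np.save("w14.npy",d)
R=Ro.from_quat(s["ee_rot"]).as_matrix(); W=(cloud(c,d)-s["eef_pos"])@R*1000; Ww=cloud(c,d)
print(Ww[345,275],Ww[345,355],Ww[258,316], s["eef_pos"],s["joint_velocities"].round(4))
q,_=optics.capture("scene"); crop(q,190,130,120,120,5,"pics/s14.png")
E
```

```text
time_s: 19.02
eef_pos: [0.5365, -0.2285, 0.0994]
ee_rot: [0.023, 0.707, -0.707, -0.024]
ft_force: [0.2, -1.2, -1.4]
width: 0.395
[ 0.5380164  -0.21570373  0.12539785] [ 0.53646886 -0.24546372  0.1259885 ] [ 0.56757562 -0.23301022  0.11464849] [ 0.5365443  -0.22849594  0.09944736] [-0.0025 -0.0004  0.      0.0002 -0.0018  0.0015 -0.0009]
```

View pics/w14.png

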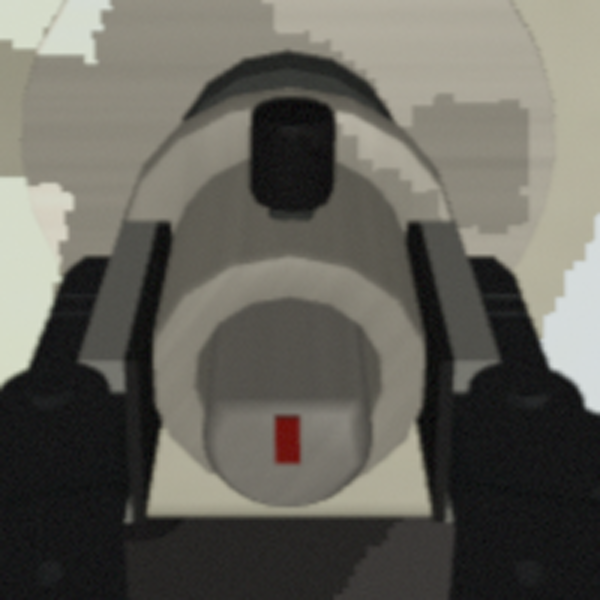

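View pics/s14.png

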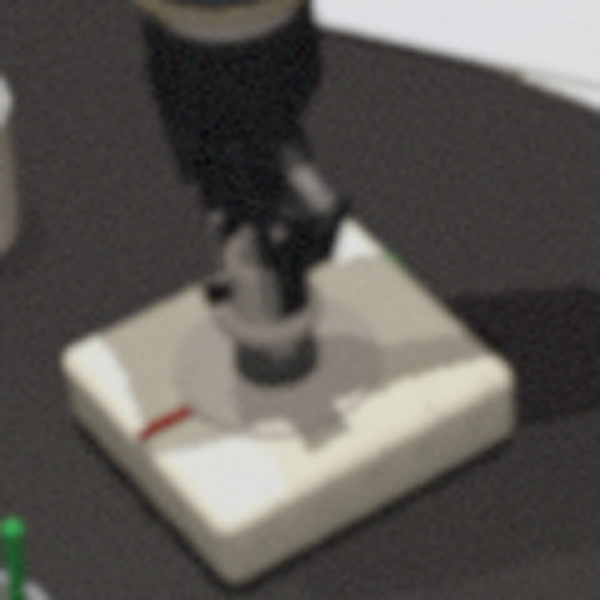

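The hub top measures 0.1255 m (0.125 expected), the spindle is centred in the bore, the screw faces the mark, and there's a gap above the shoulder. Handing in.

```bash
python3 -c "
from rig import arm
print(arm.finish_job())"
```

```text
the job is handed in; nothing more can be done
None
```

I gripped the spindle, turned it about 40° clockwise until its flat faced the red mark, and released it. I then took the larger collar from the blue tray, lowered it over the spindle with the screw on the flat, and handed in while still holding it. That took about 19 s of the 51 s.

**Last checks:**
- **Height:** the hub top measured 125.5 mm (125 expected), so the underside is about level with the yellow band. From the held height it works out at 87.2 mm against 87.
- **Alignment:** the spindle looks centred in the bore. After I let go of it, its red line was within about 1° of the mark's, and the screw points at the mark.
- **Grip and forces:** the collar was gripped at the 50 N setting. The outside force on the tool stayed under 3 N while the collar was lowered, and the arm was at rest at hand-in.

**Disagreement:** the wrist camera's calibration was about 2 mm off sideways, and its fore-aft readings shifted by up to 2 mm between pictures. I relied instead on the position felt when gripping the spindle and on comparing spindle and collar within one picture. Those two agreed to within 1 mm.

I did not measure the bystander objects again at the end; no unexpected contact force showed up during the moves. The hand-in gave no verdict.

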